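# Close the tile joint and rake it

## Task

Gently slide the loose blue tile across its board until it butts flush against the glued white tile, with the ends of the two tiles roughly in line. Then take the red-handled joint raker from its stand and draw its tip slowly and lightly down in the joint groove between the two tiles, all the way from the end nearest the robot to the far end, without scraping the glazed faces, and hang it back upright in its stand. The joint must still be closed at the end, and the other things on the table left alone.

Things in the scene. Friction and masses are not known exactly. Their poses are not given: they have to be found in the camera images.
- tray: wooden board, fixed, 190 mm (its x) by 300 mm (its y), 10 mm thick, a dark 22 mm high batten along its -y edge. A white tile is glued on it: 150 mm along x, 100 mm along y, 16 mm thick, centred at x 0, y -90 mm. Origin at the centre of the board's underside (on the table), x away from the robot along the joint, z up
- seam (a point): middle of the joint, on the white tile's +y edge at face height (26 mm over the table); axes as the board's. The joint runs along x from -75 (near end) to +75 mm (far end). Tiles have a 10 mm base and a raised face set in 7 mm from every edge, so butted tiles leave a flat-bottomed groove 14 mm wide, 6 mm deep (floor at z -6 mm), centred on y 0 here
- loose_tile: loose blue tile, same shape as the white one: 150 mm (x) by 100 mm (y) by 16 mm, about 0.5 kg, lying on the board on the +y side of the white tile, a gap between them. Origin at the centre of its underside, 10 mm over the table. Butted, its origin is 50 mm from point seam along the board's y. Too wide to grasp
- raker: joint raker, 126 mm tall, 0.12 kg, hanging upright in the stand: steel shank 7 mm thick with an 8 mm ball tip at the bottom, a brass flange 40 mm across from 50 to 56 mm above the tip, and a red square handle 24 by 24 mm from 56 to 126 mm above the tip, faces square to its x and y. Origin at the lowest point of the ball tip, z up along the handle
- tip (a point): the lowest point of the raker's ball tip (same as the raker's origin)
- stand: fixed steel stand for the raker, 85 by 85 mm, 80 mm high: a top plate 10 mm thick on two side walls, with a 24 mm square hole in the middle; the raker's shank hangs through it, the flange rests on the plate, the tip then 30 mm over the table. Origin at the centre of its underside
- seat (a point): centre of the hole at the top face of the stand's plate, 80 mm over the table; the raker's flange underside rests here
- candle: bystander: white candle in a glass jar, 108 mm across, 110 mm high; origin at the centre of its underside
- mug: bystander: blue mug, 80 mm across, 90 mm high; origin at the centre of its underside
- spacers: bystander: yellow open box 100 by 70 by 35 mm; origin at the centre of its underside
Not all that is in view belongs to the job. What is shaped like the raker but green or purple is not meant.

How it is judged (in metres and radians):
On the way, in this order (a step that is already met when the one before it is completed fails the run):
1. the blue tile butts against the white one: gap under 2.5 mm, ends within 12 mm of each other, parallel within 0.03 rad (y of loose_tile in the frame of seam between 0.047 and 0.0525 m and x of loose_tile in the frame of seam between -0.012 and 0.012 m and angle between the x axis of loose_tile and the x axis of tray, either way round below 0.03 rad and angle between loose_tile's own z axis and vertical below 0.05 rad), for 0.2 s.
2. the raker's tip is down in the joint, at least 2 mm below the tile faces, at the near end of the joint (site seam x -75 to -55 mm) (x of tip in the frame of seam between -0.075 and -0.055 m and y of tip in the frame of seam between -0.007 and 0.007 m and z of tip in the frame of seam between -0.011 and -0.002 m), for 0.1 s.
3. the raker's tip is down in the joint, at least 2 mm below the tile faces, a quarter of the way along (site seam x -43 to -25 mm) (x of tip in the frame of seam between -0.043 and -0.025 m and y of tip in the frame of seam between -0.007 and 0.007 m and z of tip in the frame of seam between -0.011 and -0.002 m), for 0.1 s.
4. the raker's tip is down in the joint, at least 2 mm below the tile faces, halfway along (site seam x -9 to 9 mm) (x of tip in the frame of seam between -0.009 and 0.009 m and y of tip in the frame of seam between -0.007 and 0.007 m and z of tip in the frame of seam between -0.011 and -0.002 m), for 0.1 s.
5. the raker's tip is down in the joint, at least 2 mm below the tile faces, three quarters of the way along (site seam x 25 to 43 mm) (x of tip in the frame of seam between 0.025 and 0.043 m and y of tip in the frame of seam between -0.007 and 0.007 m and z of tip in the frame of seam between -0.011 and -0.002 m), for 0.1 s.
6. the raker's tip is down in the joint, at least 2 mm below the tile faces, at the far end of the joint (site seam x 55 to 75 mm) (x of tip in the frame of seam between 0.055 and 0.075 m and y of tip in the frame of seam between -0.007 and 0.007 m and z of tip in the frame of seam between -0.011 and -0.002 m), for 0.1 s.
At the end, for the whole second after the job is handed in: the blue tile still butts against the white one (gap under 3 mm, ends within 12 mm, parallel within 0.04 rad) and is at rest; the raker hangs at rest in its stand, its axis within 14 mm of the hole's centre, its tip 25 to 36 mm over the table, tilted less than 0.12 rad (y of loose_tile in the frame of seam between 0.047 and 0.053 m and x of loose_tile in the frame of seam between -0.012 and 0.012 m and angle between the x axis of loose_tile and the x axis of tray, either way round below 0.04 rad and angle between loose_tile's own z axis and vertical below 0.05 rad and linear speed of loose_tile below 0.01 m/s and horizontal distance between raker and seat below 0.014 m and height (world z) of raker between 0.025 and 0.036 m and angle between raker's own z axis and vertical below 0.12 rad and linear speed of raker below 0.02 m/s); the robot touches nothing.
It fails at once if the raker moves faster than 0.1 m/s along the joint, its tip down in it (x of tip in the frame of seam between -0.055 and 0.055 m and y of tip in the frame of seam between -0.007 and 0.007 m and z of tip in the frame of seam between -0.011 and -0.002 m and linear speed of raker above 0.1 m/s).
It fails at once if the raker presses on the tiles with more than 30 N (contact force between raker and tray above 30 N or contact force between raker and loose_tile above 30 N).
It fails at once if the raker's tip scrapes a tile face (more than 3 N, over 10 mm beside the joint) (z of tip in the frame of seam above -0.003 m and (y of tip in the frame of seam above 0.01 m or y of tip in the frame of seam below -0.01 m) and (contact force between raker and tray above 3 N or contact force between raker and loose_tile above 3 N)).
It fails at once if the loose tile is rammed: it moves faster than 0.25 m/s (linear speed of loose_tile above 0.25 m/s).
It fails at once if a bystander (candle, mug, spacer box) is moved by more than 30 mm (distance of any of candle, mug, spacers from where it was at the start of the episode above 0.03 m).
It also fails if it takes over 72 s, if anything falls off the work surface, if the arm or the gripper's body presses on something with over 40 N, if the wrist force passes 120 N, or if a joint passes its speed limit or range.

## Robot

A 7-joint arm with a two-finger parallel gripper is mounted at the origin on the work surface. World frame = base frame: x ahead of the robot, y to its left, z up, the work surface at z = 0. Lengths are in mm, angles in rad, forces in N, time in s.
With the tool pointing down it reaches from about 400 to 900 mm from the base axis. Payload 5.6 kg.
Tool frame: the origin (TCP) lies midway between the tips of the shut fingers; the grasp point (between the pads) lies 19 mm behind it; x points along the fingers, y is the direction in which the jaws open and shut, and the axes are right-handed (so a half turn about x gives the same grasp; the last joint's range is limited). The gripper opens to 92 mm and grips with 3 to 60 N. Pads are 20 mm wide; open, the fingers measure 128 mm over their backs; the gripper's body (75 mm by 189 mm) begins 69 mm behind the grasp point.
Start: joints at [-1.256, 0.468, -0.012, 1.603, 0.006, 1.071, -0.056], TCP at [227.68, 608.827, 214.592] pointing down, gripper open.
Joint ranges: [-2.53, 2.53], [-0.31, 2.02], [-1.57, 1.55], [0.28, 2.44], [-1.29, 4.43], [0.15, 1.84], [-2.92, 2.92]. Speed limits (rad/s): [2.57, 2.57, 3.14, 3.14, 3.14, 3.14, 3.14].

## Interface

Orientations are given as a rotation vector (axis times angle).
In Python, from cell import robot, grip, kin, viewer gives the robot as it stands. Calls block until the motion is done:
- robot.movep(position, orientation): joint-space move of the TCP to a pose.
- robot.servo_line(position, feed=150, rotation=None): straight line of the TCP; rotation=None keeps the orientation; feed is the mean speed in mm/s.
- robot.goto_joints(angles): joint-space move.
- grip(opening, newtons=None): opening from 0.0 (shut) to 1.0 (fully open); newtons is the grip in N (None keeps the last); returns when the fingers have stopped.
- robot.hold(seconds).
- kin.ik(position, orientation): joint angles nearest the present ones, or None.
- robot.observe(): the state.
- viewer.read_camera(name): name is "scene" or "top" or "wrist"; returns the picture (384x512x3 uint8, red, green, blue); there is no depth.
- viewer.camera_info(name): a dict with "camera_matrix" (3x3 intrinsics, pixels), "R" (3x3) and "t" (3): a world point X has camera coordinates R X + t. Camera axes: x right, y down, z forward; pixel columns grow to the right and rows downward; lengths in mm; the calibration is good to about 2 mm. A picture is of the moment at which its call begins: read the wrist's pose just before it. camera_info takes no time and is no camera call; for the wrist camera it gives the pose at the moment of the call.
A pose or a line that the arm cannot do raises robot.IKError and nothing moves.
- robot.job_done(): hands the job in, once; it reports no verdict.
Trained networks look in the newest picture that a camera, given by its name, has taken for a name from the list of things; names that differ only in an ending like _2 or _b are one class to them, and where a whole thing is asked for, a point or a joint stands for the part that bears it (a point fixed in the world has none). Each returns a list of dicts, best first, with "confidence" (0 to 1); they miss things now and then, are a little off and sometimes report something else, mostly with a low value. They report only what shows in the picture. A call takes as long as a camera call. They do not tell look-alikes from the thing itself.
- viewer.silhouettes(name, camera): "mask" (384x512 bool, what is visible of it).
- viewer.pinpoint(name, camera): "at" ([x, y, z] in mm, in the coordinates of the camera as it stood for that picture, good to about 4 mm: a listed point, or the origin of a listed thing).
The state is a dict: "t": time; "joints": joint angles; "joint_velocities": joint speeds; "joint_torque": joint torques, N m; "tcp_pos": TCP position; "tcp_rot": TCP orientation; "contact_force": force on the tool from outside, world axes, zero at the start; "wrist_torque": the same for the moment, N m; "grip_width": opening from 0.0 (shut) to 1.0 (fully open).
Only numpy, scipy, OpenCV 4.12 (cv2) and the standard library are available. Lean on these libraries where they do the work, as an engineer would, in place of code of your own. Each camera call takes 0.05 s, during which the arm holds its last target. There are 200 camera calls.

## Working session

There is one attempt and no reset: what is moved stays moved. The work goes in short steps, each a Python script; the robot and the scene stay as the last script left them, time stands still between calls to the robot, and variables do not carry over. Pictures are saved under pics/ and viewed, about 8 in all and at most 12, crops included, and the job is handed in when it is done.

```bash
ls; mkdir -p pics; python3 - <<'E'
from cell import robot, grip, kin, viewer
import cv2, numpy as np
o=robot.observe(); print(o['t'],o['tcp_rot'],o['grip_width'])
ims=[]
for c in ("scene","top"):
    im=viewer.read_camera(c); cv2.imwrite(f"pics/{c}0.png",im[:,:,::-1]); 
    ci=viewer.camera_info(c); R=np.array(ci["R"]);t=np.array(ci["t"])
    print(c,np.array(ci["camera_matrix"]).tolist(),(-R.T@t).round(0))
    for n in ("tray","seam","loose_tile","raker","stand","seat","candle","mug","spacers"):
        for d in viewer.pinpoint(n,c)[:3]:
            print(n,(R.T@(np.array(d["at"])-t)).round(1),round(d["confidence"],2))
print(robot.observe()['t'])
E
```

```text
pics
0.0 [ 0.27939276  1.5526335  -0.28222311] 0.9989229595508136
scene [[440.05317703987635, 0.0, 259.9469403226533], [0.0, 440.05317703987635, 192.54692383379876], [0.0, 0.0, 1.0]] [ 930.  858. 1311.]
tray [570.1 -37.   -2.1] 0.63
tray [ 579.6 -442.7    1.5] 0.6
tray [580.    6.8  13.4] 0.17
seam [566.  -75.1  26.6] 0.91
loose_tile [580.6   6.3  11.9] 0.86
raker [ 546.  -335.6   -1.3] 0.66
raker [ 321.7 -348.6    2.7] 0.64
raker [ 431.1 -362.1   31.4] 0.52
seat [ 433.9 -357.4   83.1] 0.96
candle [464.7 346.9   3.3] 0.86
mug [638.9 442.7  -3.9] 0.85
spacers [ 5.865e+02 -4.444e+02 -2.000e-01] 0.71
top [[366.96728672666063, 0.0, 250.78501127353695], [0.0, 366.96728672666063, 190.9784642906822], [0.0, 0.0, 1.0]] [ 270.   -6. 1068.]
tray [573.6 -35.7   1.1] 0.81
seam [566.5 -75.   26.2] 0.8
loose_tile [578.3   3.1   7.3] 0.71
raker [ 3.267e+02 -3.392e+02 -1.000e-01] 0.78
raker [ 549.4 -335.     2.8] 0.59
raker [ 429.2 -359.1   26.7] 0.54
stand [ 436.5 -355.8   -1.8] 0.87
seat [ 439.8 -353.4   -0.6] 0.66
seat [ 437.2 -357.3   77.7] 0.62
candle [472.3 350.8   3.1] 0.7
candle [ 435.2 -357.8   76.6] 0.37
mug [ 436.5 -359.    -0. ] 0.62
mug [ 6.376e+02  4.456e+02 -4.000e-01] 0.57
1.0
```

View pics/scene0.png

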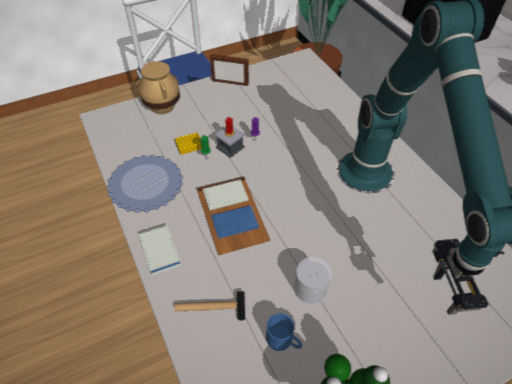

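View pics/top0.png

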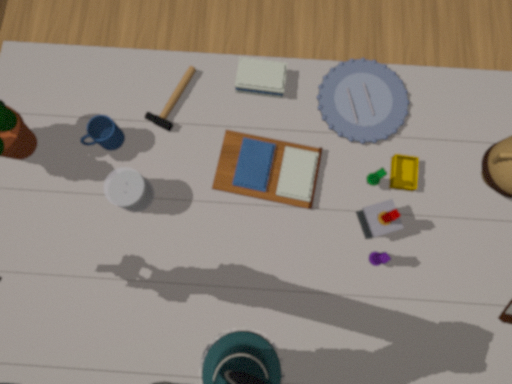

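Two shapes resemble the raker: a green one at scene (204,146) and a purple one at (255,127). The red one, in the stand at scene (229,127) and top (390,215), is the one I want. Next I'll take wrist close-ups of the board and the stand.

```bash
cat > h.py <<'E'
from cell import robot, grip, kin, viewer
import cv2, numpy as np
from scipy.spatial.transform import Rotation as Ro
def rot(yaw):
    "tool down, jaw axis (tool y) at angle yaw from world x"
    x=np.array([0,0,-1.]);y=np.array([np.cos(yaw),np.sin(yaw),0]);return Ro.from_matrix(np.c_[x,y,np.cross(x,y)]).as_rotvec()
def cam(n):
    ci=viewer.camera_info(n);return np.array(ci["camera_matrix"]),np.array(ci["R"]),np.array(ci["t"])
def shot(n,f=None):
    c=cam(n);im=viewer.read_camera(n)
    if f: cv2.imwrite(f"pics/{f}.png",im[:,:,::-1])
    return im,c
def pin(name,n,c): return [((c[1].T@(np.array(d["at"])-c[2])).round(1).tolist(),round(d["confidence"],2)) for d in viewer.pinpoint(name,n)[:3]]
def px2w(p,z,c):
    K,R,t=c;p=np.atleast_2d(np.asarray(p,float));d=(R.T@np.linalg.inv(K)@np.c_[p,np.ones(len(p))].T).T;o=-R.T@t
    return o+d*((z-o[2])/d[:,2])[:,None]
def quad(mask,z,c):
    m=cv2.morphologyEx(mask.astype(np.uint8),cv2.MORPH_OPEN,np.ones((3,3)));
    n,l,s,_=cv2.connectedComponentsWithStats(m);k=1+s[1:,4].argmax()
    cn=max(cv2.findContours((l==k).astype(np.uint8),cv2.RETR_EXTERNAL,cv2.CHAIN_APPROX_NONE)[0],key=len)[:,0]
    w=px2w(cn,z,c)[:,:2].astype(np.float32);(cx,cy),(a,b),th=cv2.minAreaRect(w)
    return np.round([cx,cy,a,b,th],2)
E
python3 - <<'E'
from h import *
o=robot.observe();K,R,t=cam("wrist");Rt=Ro.from_rotvec(o['tcp_rot']).as_matrix()
print(K[0,0],"cam in tool",(Rt.T@(-R.T@t-o['tcp_pos'])).round(1),(Rt.T@R.T[:,2]).round(2),"toolR",Rt.round(2).tolist())
off=Rt.T@(-R.T@t-np.array(o['tcp_pos']))
for yaw in(-.22,-.22+np.pi):
    M=Ro.from_rotvec(rot(yaw)).as_matrix()
    p=np.array([572,-35,230])-(M@off)*[1,1,0]
    print(yaw,p.round(0),kin.ik(p.tolist(),rot(yaw).tolist()))
E
```

```text
327.2111530703816 cam in tool [-170.    -0.2  -69.2] [0.97 0.   0.25] toolR [[0.0, 0.35, 0.94], [0.0, 0.94, -0.35], [-1.0, 0.0, 0.0]]
-0.22 [ 557. -103.  230.] [-0.4955503   0.37255285  0.78727457  1.83504236 -0.30055442  1.05727527
  0.1873156 ]
2.921592653589793 [587.  33. 230.] [-0.19107515  0.34524579  0.09920467  1.75083437 -0.038709    1.04740363
  2.84325821]
```

```bash
python3 - <<'E'
from h import *
robot.movep([578,-5,190],rot(-.22).tolist()); print(robot.observe()['t'])
im,c=shot("wrist","w1")
for n in("tray","seam","loose_tile"): print(n,pin(n,"wrist",c))
hsv=cv2.cvtColor(im,cv2.COLOR_RGB2HSV)
h,s,v=[hsv[...,i].astype(int) for i in range(3)]
print("blue",quad((h>95)&(h<130)&(s>90),26,c)); print("white",quad((s<60)&(v>190),26,c))
for n in("loose_tile","tray"):
    r=viewer.silhouettes(n,"wrist")
    if r: print(n,r[0]["confidence"],quad(r[0]["mask"],20 if n!="tray" else 10,c))
print(robot.observe()['t'])
E
```

```text
3.5083
tray [([570.7, -39.9, -1.3], 0.92)]
seam [([563.8, -76.7, 24.3], 0.86)]
loose_tile [([579.0, 0.8, 8.2], 0.78)]
blue [579.03   4.75  97.47 146.12  81.18]
white [743.07 -27.62 110.   281.63   5.64]
loose_tile 0.84 [578.38   3.35 101.78 152.21  80.85]
tray 0.92 [573.05 -20.55 267.84 191.08  81.51]
3.8083
```

View pics/w1.png

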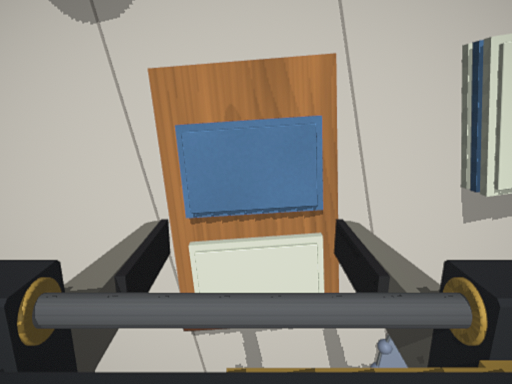

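The picture shows the blue tile at about (177–322, 117–217) and the white tile's facing edge at about (190,240)–(322,234). I'll refine the seam line and yaw from image edges.

```bash
python3 - <<'E'
from h import *
im=cv2.imread("pics/w1.png"); c=cam("wrist")
cv2.imwrite("pics/w1c.png",cv2.resize(im[195:295,170:345],None,fx=4.5,fy=4.5,interpolation=cv2.INTER_CUBIC))
hsv=cv2.cvtColor(im,cv2.COLOR_BGR2HSV).astype(int);s,v=hsv[...,1],hsv[...,2]
# wood boundaries left/right -> z=10
L=[];Rr=[];wood=(s>90)&(hsv[...,0]<25)
for r in range(75,215,3):
    k=np.where(wood[r,120:400])[0]+120
    L.append((k.min()-.5,r));Rr.append((k.max()+.5,r))
def yaw(P,z):
    w=px2w(P,z,c)[:,:2].astype(np.float32);vx,vy,x,y=cv2.fitLine(w,cv2.DIST_HUBER,0,.01,.01).ravel();return np.degrees(np.arctan2(vy,vx))%180,x,y
print("L",yaw(L,10),"R",yaw(Rr,10))
T=[]
for q in range(150,336,3):
    k=np.where(wood[40:120,q])[0]
    if len(k):T.append((q,k.min()+39.5))
print("top",yaw(T[4:-2],10))
W=[]
for q in range(196,318,3):
    k=np.where(~wood[222:260,q]&(v[222:260,q]>120))[0]
    W.append((q,k.min()+221.5))
print("white bottom",yaw(W,10), W[0],W[-1])
for nm,p,z in(("near-left",(189,241),10),("right",(322.5,234.5),10)): print(nm,px2w(p,z,c).round(1))
E
```

```text
L (np.float32(81.73181), np.float32(487.91052), np.float32(46.612713)) R (np.float32(81.74166), np.float32(673.10266), np.float32(5.135232))
top (np.float32(171.70036), np.float32(596.0412), np.float32(109.32576))
white bottom (np.float32(171.6127), np.float32(566.671), np.float32(-77.62449)) (196, np.float64(240.5)) (316, np.float64(232.5))
near-left [[490.5 -66.2  10. ]]
right [[641.4 -91.8  10. ]]
```

View pics/w1c.png

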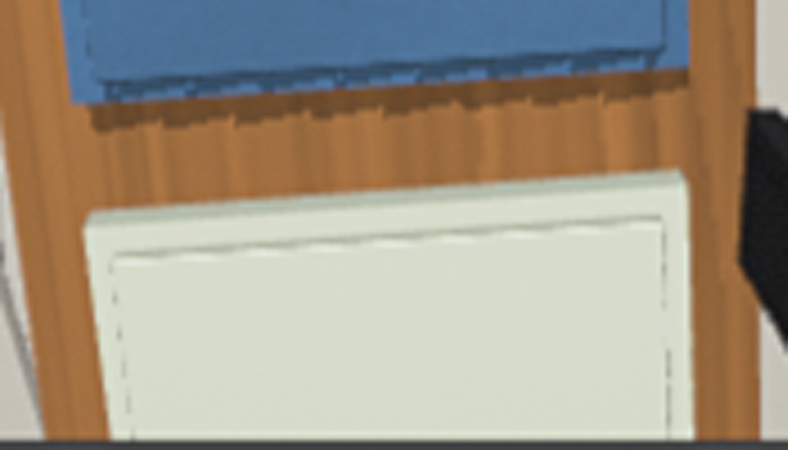

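Board yaw is -8.3°, the seam is near (565.4, -77.7), the gap is about 33 mm and the x offset about +1.5 mm. I'll push with the fingers shut, guarded by contact force.

```bash
cat >> h.py <<'E'
B=np.radians(-8.3);U=np.array([np.cos(B),np.sin(B)]);N=np.array([-U[1],U[0]]);SU,SN=570.7,4.8
def at(u,n,z): return [*(u*U+n*N).tolist(),z]
def cf(): return np.array(robot.observe()['contact_force'])
E
python3 - <<'E'
from h import *
q=rot(B).tolist()
robot.movep(at(572,166,90),q); grip(0.0)
f0=cf(); robot.servo_line(at(572,166,14.5),feed=70); print(robot.observe()['t'],f0.round(1),cf().round(1))
robot.servo_line(at(572,126,14.5),feed=30); print(robot.observe()['t'],cf().round(1))
n=126;f1=None
while n>105:
    n-=1; robot.servo_line(at(572,n,14.5),feed=20); f=cf()-f0; fn=f[:2]@N
    p=np.array(robot.observe()['tcp_pos']); print(n,round(p[:2]@N,2),round(fn,1),f[2].round(1))
    if abs(fn)>8: break
print(robot.observe()['t'])
E
```

```text
6.975 [-0.5  0.2  0.4] [0.2 0.5 0.9]
8.4583 [-0.1  1.5  0.3]
125 125.12 3.2 -0.0
124 123.94 2.6 -0.5
123 122.82 1.9 -0.3
122 121.8 2.4 0.7
121 120.82 2.6 -1.0
120 119.88 2.5 -0.7
119 118.83 2.3 -0.3
118 117.83 1.4 0.4
117 116.86 2.2 -0.4
116 116.12 3.7 0.1
115 115.94 4.7 0.8
114 115.72 6.5 0.7
113 115.64 8.3 0.5
11.7083
```

```bash
python3 - <<'E'
from h import *
q=rot(B).tolist()
robot.servo_line(at(572,126,14.5),feed=40)
robot.servo_line(at(572,130,60),feed=120);grip(1.0)
robot.movep(at(572,85,150),q); print(robot.observe()['t'])
im,c=shot("wrist","w2")
for n in("seam","loose_tile"): print(n,pin(n,"wrist",c))
hsv=cv2.cvtColor(im,cv2.COLOR_RGB2HSV);h,s,v=[hsv[...,i].astype(int) for i in range(3)]
b=quad((h>95)&(h<130)&(s>90)&(np.indices(h.shape)[1]<400),26,c);print("blue",b,"un",b[:2]@U,b[:2]@N)
r=viewer.silhouettes("loose_tile","wrist")
if r: b=quad(r[0]["mask"],20,c);print("sil",b,b[:2]@U,b[:2]@N)
np.savez("w2.npz",K=c[0],R=c[1],t=c[2])
cv2.imwrite("pics/w2c.png",cv2.resize(im[100:300,130:390,::-1],None,fx=3,fy=3,interpolation=cv2.INTER_CUBIC))
print(robot.observe()['t'])
E
```

```text
14.575
seam [([567.5, -76.7, 26.3], 0.63)]
loose_tile []
blue [574.55 -24.52  96.99 146.06  81.59] un 572.0716561581203 58.67668293713801
sil [573.97 -26.92 102.11 149.99  81.77] 571.8441860828626 56.21809444679194
14.775
```

View pics/w2c.png

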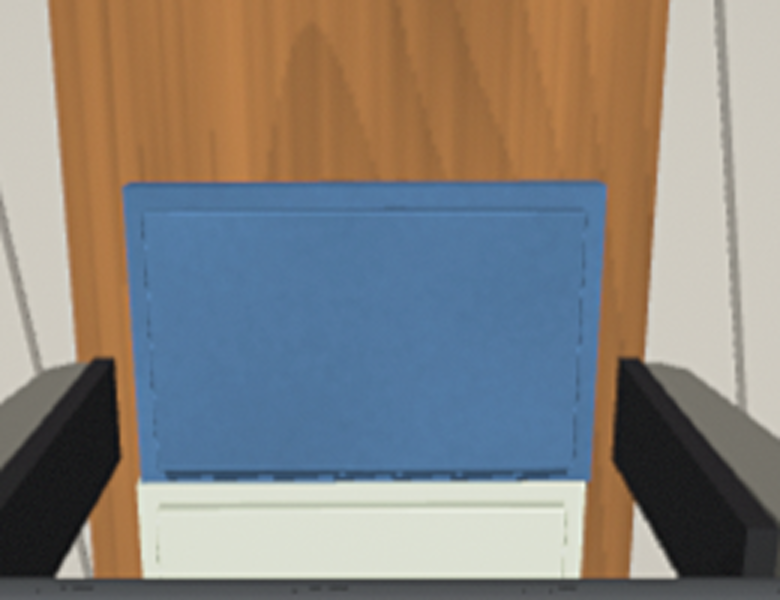

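The joint is shut and straight: the boundary runs (177,260)–(326,260) in the wrist image. Next is a look at the raker.

```bash
python3 - <<'E'
from h import *
d=np.load("w2.npz");c=(d["K"],d["R"],d["t"])
w=px2w([(176.7,260.5),(326,260.3),(251,260.5)],20,c);print("joint n",(w[:,:2]@N).round(1),"u",(w[:,:2]@U).round(1))
robot.movep([434,-300,250],rot(B).tolist());print(robot.observe()['t'],robot.observe()['joints'])
im,c=shot("wrist","w3")
for n in("raker","tip","stand","seat"): print(n,pin(n,"wrist",c))
for d in viewer.silhouettes("raker","wrist")[:3]:
    k=np.argwhere(d["mask"]);print("raker mask",k.min(0),k.max(0),d["confidence"])
np.savez("w3.npz",K=c[0],R=c[1],t=c[2])
cv2.imwrite("pics/w3b.png",cv2.resize(im[:,:,::-1],(800,600),interpolation=cv2.INTER_CUBIC))
E
```

```text
joint n [5.9 5.7 5.7] u [497.2 646.9 571.7]
16.0917 [-0.11479858  0.26095571  0.78110358  1.90229578 -0.20964034  1.06230797
  0.61012345]
raker [([432.7, -357.9, 26.7], 0.63), ([544.8, -342.7, 0.9], 0.58)]
tip [([324.1, -346.2, 2.4], 0.7), ([547.3, -337.9, 0.8], 0.6)]
stand [([430.9, -355.9, 0.1], 0.67)]
seat [([432.7, -355.7, 78.1], 0.84)]
raker mask [214 239] [275 274] 0.97
raker mask [206 148] [237 181] 0.96
raker mask [174 335] [224 391] 0.77
```

View pics/w3b.png

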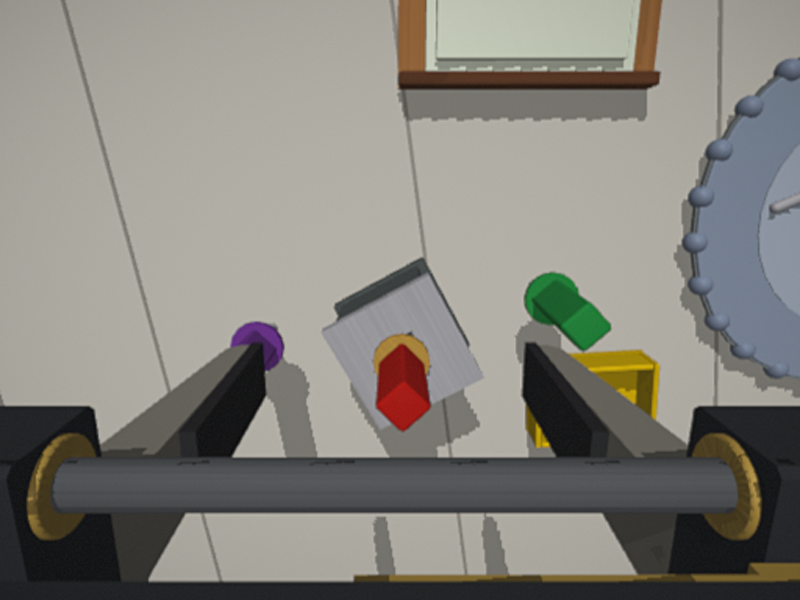

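```bash
python3 - <<'E'
from h import *
d=np.load("w3.npz");c=(d["K"],d["R"],d["t"])
im=cv2.imread("pics/w3.png")
P=px2w(np.array([(376,403),(404,431),(430,405)])*.64,156,c)[:,:2];print("handle",P.round(1))
for a,b in((0,1),(1,2)):
    e=P[b]-P[a];print(np.linalg.norm(e).round(1),np.degrees(np.arctan2(e[1],e[0])).round(1))
print("centre",((P[0]+P[2])/2).round(1))
S=px2w(np.array([(323,332),(428,270),(483,378),(386,428)])*.64,80,c)[:,:2];print("stand",S.round(1),S.mean(0).round(1))
for i in range(4):
    e=S[(i+1)%4]-S[i];print(np.linalg.norm(e).round(1),np.degrees(np.arctan2(e[1],e[0])).round(1))
big=cv2.resize(im[150:285,195:330],(600,600),interpolation=cv2.INTER_CUBIC);cv2.imwrite("pics/w3c.png",big)
E
```

```text
handle [[ 416.9 -355. ]
 [ 430.  -374.4]
 [ 446.7 -360.5]]
23.4 -55.9
21.7 39.8
centre [ 431.8 -357.8]
stand [[ 380.5 -332.4]
 [ 458.4 -299.3]
 [ 487.3 -382.6]
 [ 413.1 -411.6]] [ 434.8 -356.5]
84.7 23.0
88.2 -70.8
79.7 -158.7
85.6 112.4
```

View pics/w3c.png

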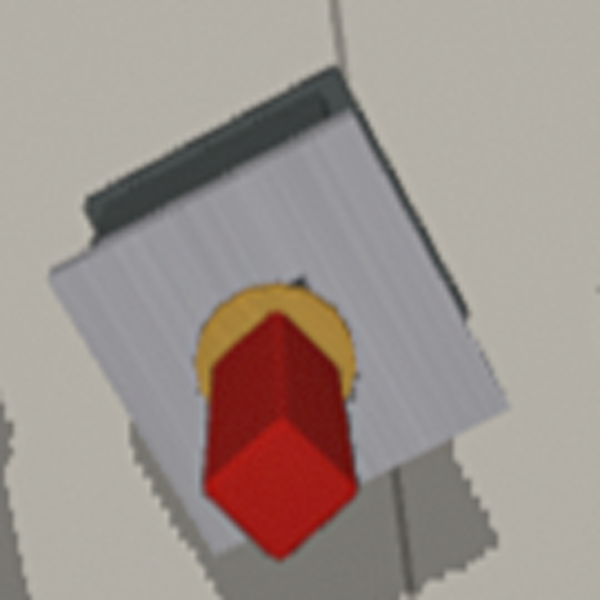

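```bash
python3 - <<'E'
from h import *
d=np.load("w3.npz");c=(d["K"],d["R"],d["t"])
f=lambda L,z:px2w(np.array(L)*.225+[195,150],z,c)[:,:2]
def rep(n,P):
    e=np.roll(P,-1,0)-P;print(n,P.mean(0).round(1),np.linalg.norm(e,axis=1).round(1),np.degrees(np.arctan2(e[:,1],e[:,0])).round(1))
rep("top",f([(204,488),(281,418),(357,490),(280,560)],156));rep("plate",f([(50,272),(352,110),(510,408),(217,553)],80))
print("flange",f([(275,362)],86))
for y in(37,-53,127,-143):
    for x,yy,z in((432,-358,99),(432,-358,200)): print(y,kin.ik([x,yy,z],rot(np.radians(y)).tolist()))
E
```

```text
top [ 431.7 -359.3] [21.2 21.5 21.5 21.8] [  36.3  -53.6 -143.   125.6]
plate [ 434.  -356.7] [83.6 86.4 83.9 85.9] [  20.7  -70.  -159.7  109.9]
flange [[ 431.65584532 -359.67770086]]
37 [ 0.20714434  0.50850702  0.54639361  1.94222222 -0.36455716  0.78887646
  1.60390389]
37 [ 0.13952908  0.36832117  0.6189576   1.87097032 -0.25404726  0.98123385
  1.51522352]
-53 [ 0.0237365   0.58036839  0.80395557  1.95298105 -0.556996    0.84343655
  0.20608658]
-53 [-0.06355382  0.43746956  0.90261669  1.8819895  -0.40210297  1.0154621
  0.08602513]
127 [ 1.29798354  0.6650395  -0.89165894  1.87061217  0.64568972  0.92388925
  2.3156514 ]
127 [ 1.3106663   0.49872833 -0.88742031  1.79604145  0.43965355  1.0581073
  2.47732713]
-143 [-0.15450877  0.73371372  1.10075745  1.96204463 -0.80774063  0.97206802
 -1.1468954 ]
-143 [-0.24370772  0.59583362  1.22017243  1.89011817 -0.62838463  1.11202569
 -1.27348606]
```

```bash
python3 - <<'E'
from h import *
q=rot(np.radians(-53.5)).tolist();x,y=431.8,-359.3
robot.movep([x,y,190],q);robot.servo_line([x,y,99],feed=80)
f0=cf();grip(0.0,20);o=robot.observe();print(o['t'],o['grip_width'],o['tcp_pos'],(cf()-f0).round(1))
robot.servo_line([x,y,110],feed=40);print((cf()-f0).round(1))
robot.servo_line([x,y,180],feed=100);o=robot.observe();print(o['t'],o['grip_width'],(cf()-f0).round(1))
# go over the joint near end, tip ~25 mm above faces
SN=5.6;SU=571
robot.movep(at(SU-65,SN,120),rot(B).tolist());print(robot.observe()['t'])
for n in("top","scene"):
    im,c=shot(n,f"{n}4");print(n,[(p,(np.array(p[:2])@U-SU).round(1),(np.array(p[:2])@N-SN).round(1),cc) for nm in("tip","raker") for p,cc in pin(nm,n,c)])
cv2.imwrite("pics/s4c.png",cv2.resize(im[110:270,150:350,::-1],None,fx=4,fy=3.75,interpolation=cv2.INTER_CUBIC))
E
```

```text
19.2667 0.2611114699292047 [ 431.84154462 -359.33339015   99.00344907] [ 0.8 -1.1  1. ]
[ 0.3  0.3 -0.4]
20.5417 0.25998518779151786 [ 1.  -0.2 -0. ]
21.7083
top [([549.0, -336.3, -2.7], np.float64(20.8), np.float64(-259.1), 0.55), ([550.8, -334.6, 2.0], np.float64(22.3), np.float64(-257.2), 0.55), ([329.1, -339.8, 1.0], np.float64(-196.3), np.float64(-294.3), 0.48)]
scene [([550.9, -339.7, 1.2], np.float64(23.2), np.float64(-262.2), 0.61), ([325.4, -346.1, -0.6], np.float64(-199.0), np.float64(-301.1), 0.6), ([639.4, 444.8, -1.6], np.float64(-2.5), np.float64(526.8), 0.47), ([500.0, -73.1, 52.7], np.float64(-65.7), np.float64(-5.8), 0.7), ([318.6, -347.5, 2.0], np.float64(-205.6), np.float64(-303.5), 0.61), ([544.6, -340.0, 2.9], np.float64(17.0), np.float64(-263.4), 0.43)]
```

View pics/s4c.png

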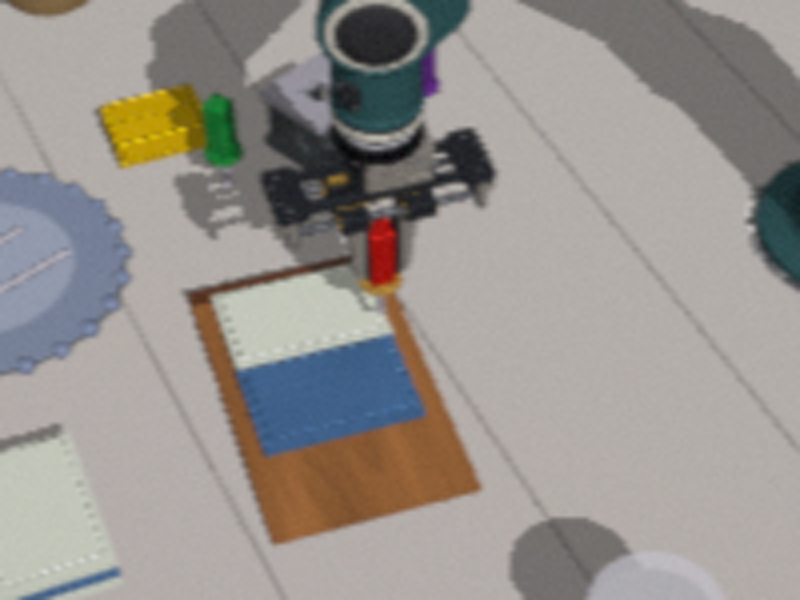

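```bash
python3 - <<'E'
from h import *
o=robot.observe();im,c=shot("wrist","w5");SN=5.6;SU=571
for nm in("raker","tip","seam"): print(nm,[(p,(np.array(p[:2])@U-SU).round(1),(np.array(p[:2])@N-SN).round(1),cc) for p,cc in pin(nm,"wrist",c)])
def proj(p): 
    v=c[1]@np.array(p)+c[2];v=c[0]@v;return (v[:2]/v[2])
draw=im[:,:,::-1].copy();T=np.array(o['tcp_pos']);k=3
y0,x0=160,180;big=cv2.resize(draw[y0:y0+190,x0:x0+200],None,fx=k,fy=k,interpolation=cv2.INTER_CUBIC)
def mk(p,col):
    q=(proj(p)-[x0,y0]+.5)*k;cv2.circle(big,tuple(int(v) for v in q),2,col,-1)
for a in np.linspace(0,2*np.pi,36,endpoint=False): mk(T+[20*np.cos(a),20*np.sin(a),-13],(0,255,0))
for u in np.linspace(-75,75,40):
    for n in(-7,7): mk(at(SU+u,SN+n,26),(255,0,255))
mk(T+[0,0,-69],(0,255,255))
cv2.imwrite("pics/w5c.png",big);print(proj(T-[0,0,69]),proj(T-[0,0,13]))
for u in(-75,75):print(proj(at(SU+u,SN,20)))
E
```

```text
raker [([500.5, -66.4, 50.6], np.float64(-66.2), np.float64(0.9), 0.64)]
tip []
seam [([568.5, -78.5, 26.0], np.float64(2.9), np.float64(-1.2), 0.87)]
[251.76364647 201.4082503 ] [251.90101669 227.51086148]
[239.77384023 190.27012675]
[415.95706246 189.76892228]
```

View pics/w5c.png

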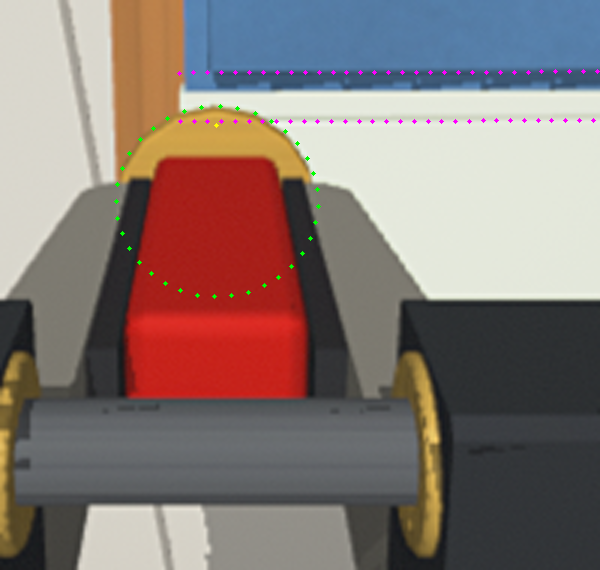

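The flange and groove overlays line up to within about 1 mm. I'll lower the tip under force guard and rake.

```bash
python3 - <<'E'
from h import *
SN=5.6;SU=571
f0=cf()
robot.servo_line(at(SU-65,SN,96),feed=60)
z=94
while z>=89.0:
    robot.servo_line(at(SU-65,SN,z),feed=15);f=cf()-f0;print(z,f.round(1),robot.observe()['tcp_pos'][2].round(2))
    if f[2]>2.5: break
    z-=.75
z=min(z+.4,90.5)
robot.servo_line(at(SU-65,SN,z),feed=10);robot.hold(.2);n=SN
for u in(-48,-34,-17,0,17,34,50,66):
    robot.servo_line(at(SU+u,n,z),feed=25);f=cf()-f0;p=np.array(robot.observe()['tcp_pos'])
    fn=f[:2]@N;print(u,"fu",(f[:2]@U).round(1),"fn",fn.round(1),"fz",f[2].round(1),(p[:2]@N-SN).round(2),p[2].round(2))
    if abs(fn)>3: n+=np.sign(fn)*.8
    if np.abs(f).max()>14: print("STOP");break
    if u in(-34,0,34,66): robot.hold(.12)
print(z,robot.observe()['t'])
E
```

```text
94 [-0.3  0.9  0.8] 94.13
93.25 [0.2 0.4 0.4] 93.3
92.5 [0.3 0.8 1.3] 92.47
91.75 [1.2 0.7 1.2] 91.69
91.0 [ 0.1 -0.4  1.3] 90.93
90.25 [ 0.8 -0.2  1.2] 90.19
89.5 [ 1.4 -0.2  1.6] 89.46
-48 fu 0.3 fn -0.2 fz 0.9 -0.05 89.07
-34 fu -0.9 fn 0.8 fz 0.6 -0.07 89.03
-17 fu -0.4 fn 0.0 fz -0.1 -0.05 89.07
0 fu 0.1 fn 0.1 fz 1.0 -0.03 89.07
17 fu -0.1 fn 0.3 fz 0.2 -0.07 89.05
34 fu 0.6 fn 0.4 fz 1.5 -0.04 89.07
50 fu 0.8 fn 0.6 fz 0.9 -0.08 89.06
66 fu 1.0 fn 0.6 fz 1.0 -0.05 89.04
89.15 31.9167
```

```bash
python3 - <<'E'
from h import *
SN=5.6;SU=571;z=89.15;b=np.mean([cf()[2] for _ in range(3)])
while z>86:
    z-=.5;robot.servo_line(at(SU+66,SN,z),feed=15);f=cf()[2]-b;print(round(z,2),f.round(1),robot.observe()['tcp_pos'][2].round(2))
    if f>3:break
im,c=shot("wrist","w6");print(robot.observe()['t'])
cv2.imwrite("pics/w6c.png",cv2.resize(im[120:300,80:340,::-1],None,fx=3,fy=3,interpolation=cv2.INTER_CUBIC))
E
```

```text
88.65 0.9 88.78
88.15 3.8 88.52
32.4667
```

View pics/w6c.png

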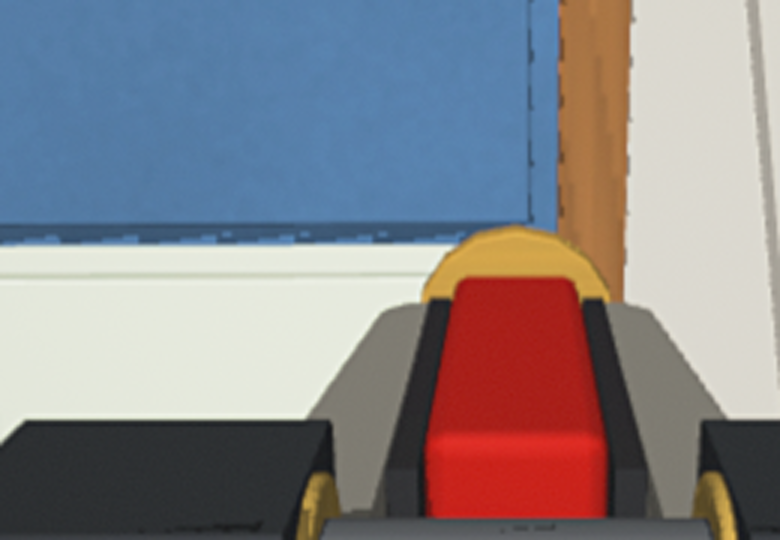

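```bash
python3 - <<'E'
from h import *
SN=5.6;SU=571;q=rot(np.radians(-53.5)).tolist();x,y=433.3,-357.5
robot.servo_line(at(SU+66,SN,150),feed=60)
robot.movep(at(SU-75,SN,185),rot(B).tolist())
robot.movep([x,y,185],q);robot.hold(.3)
f0=cf();robot.servo_line([x,y,104],feed=50);print((cf()-f0).round(1),robot.observe()['t'])
z=104
while z>96.5 and np.abs(cf()-f0).max()<8:
    z-=.7;robot.servo_line([x,y,z],feed=15);f=cf()-f0;print(round(z,1),f.round(1))
    if f[2]>3:break
grip(0.7);robot.hold(.2)
robot.servo_line([x,y,190],feed=80)
robot.movep([434,-300,250],rot(B).tolist());robot.hold(.3)
im,c=shot("wrist","w7")
for n in("raker","seat"): print(n,pin(n,"wrist",c))
np.savez("w7.npz",K=c[0],R=c[1],t=c[2])
cv2.imwrite("pics/w7b.png",cv2.resize(im[150:285,195:330,::-1],(600,600),interpolation=cv2.INTER_CUBIC));print(robot.observe()['t'])
E
```

```text
[ 0.6  1.1 -1.1] 37.4917
103.3 [1.6 1.1 0.1]
102.6 [0.8 1.6 0.6]
101.9 [ 0.4  0.3 -0.5]
101.2 [ 0.3  0.8 -0.3]
100.5 [-0.5  0.1 -0.1]
99.8 [1.5 1.  1.2]
99.1 [ 2.1  0.8 -0.5]
98.4 [-1.   1.5  5.8]
raker [([544.4, -344.2, -1.8], 0.84), ([432.6, -354.6, 32.3], 0.65)]
seat [([433.8, -354.1, 76.9], 0.87)]
42.7167
```

View pics/w7b.png

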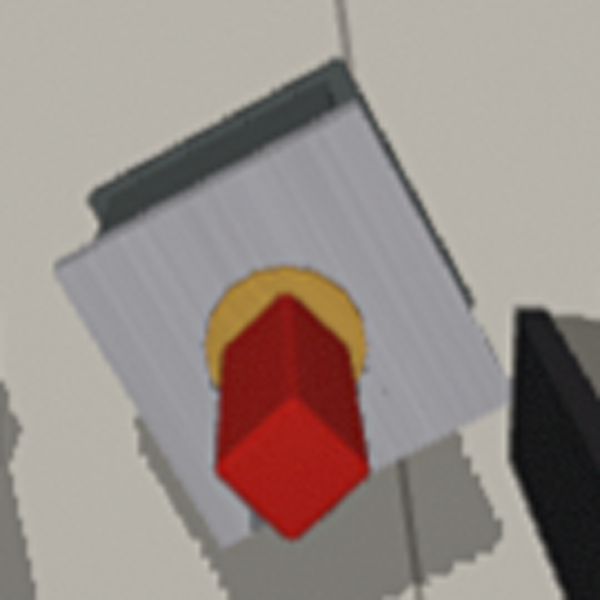

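The raker hangs upright in its stand. I'll check the tile once more, then hand in.

```bash
python3 - <<'E'
from h import *
robot.movep(at(572,85,150),rot(B).tolist());robot.hold(.2)
im,c=shot("wrist","w8")
hsv=cv2.cvtColor(im,cv2.COLOR_RGB2HSV);h,s,v=[hsv[...,i].astype(int) for i in range(3)]
b=quad((h>95)&(h<130)&(s>90)&(np.indices(h.shape)[1]<400),26,c);print("blue",b,b[:2]@U-571,b[:2]@N-5.6)
for n in("mug","candle","spacers"): 
    t=shot("scene");print(n,pin(n,"scene",t[1]))
robot.job_done();print(robot.observe()['t'])
E
```

```text
blue [574.52 -24.63  97.69 145.79  81.8 ] 1.057849566558275 52.963504414310414
mug [([639.5, 444.4, -2.5], 0.95)]
candle []
spacers [([582.1, -443.2, 0.8], 0.84)]
the job is handed in; nothing more can be done
the job is handed in; nothing more can be done
```

The job is done and handed in at about 45 s of the 72 s limit. No verdict is reported, so what follows rests on my own checks.

**Tile:** I pushed the blue tile with the shut fingers until the contact force rose to 8 N. The wrist picture showed the joint closed. The final look put the tile where it was before raking, with the ends about 1 mm out of line and the yaw within about 0.1–0.3° of the board.

**Raking:** I took the red raker from its stand and drew it from -65 to +66 mm along the joint at about 25 mm/s. The sensed force stayed under 2 N. Probing at the far end found the groove floor about 0.4 mm below the raking height, so the tip ran about 5.5 mm below the tile faces.

**Raker return:** The flange met the plate with about 6 N at the expected height. The last picture shows the raker hanging upright near the hole's centre.

**Checks that disagreed or failed:**
- The coarse blue-mask measurement put the tile centre 53.0 mm from the seam, where 50 mm is butted. It is biased by including side faces, gave the same figure right after the push (53.1 mm), and the picture showed the joint closed.
- One scene-camera fix of the tip was about 6 mm off sideways. The wrist-camera overlay agreed to about 1 mm, and I used that one.
- The candle was missed by the detector in the last scene picture, so I could not re-check it. The arm did not go near it after the first move. The mug and the spacer box had not moved.

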